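# Free the cam, close the fence on the seed tray, lock it again

## Task

Get the seed tray held fast in the tray clamp, ready for tamping, working only with the fingertips. The fence is locked: push the red-knobbed lever round to its far stop so that the cam's low side faces the bar, and only then push the fence forward until the tray is squarely home between the fence and the front stop; last, push the lever all the way back to lock it. Do not lift the tray, and leave the pots, tamper, saucer and spray bottle as they stand.

Things in the scene. Friction and masses are not known exactly. Their poses are not given: they have to be found in the camera images.
- tray_clamp: fixed plywood board 400 x 210 x 18 mm on the bench. Frame: origin at bench height, +x = forward (the fence closes that way), +y left, z up; board spans x -150..250, y -105..105 mm. Teak front stop across the far end: near face x = 223, top z = 63 mm. Behind the fence a teak cheek (x -75..5, y -37..-15 mm) and two straps over the bar (x = -70 and 4) guide the bar; tops z = 38 mm
- fence: teak fence (the follower) sliding along the clamp's x: 18 mm thick, 170 mm wide, from 19.5 to 78 mm above the bench, on a flat aluminium bar (30 mm wide, top 34 mm above the bench) that runs 150 mm back from its middle. Origin at clamp (fence_slide, 0, 0), axes as the clamp's; back face 30 mm, front face 48 mm ahead of the origin
- fence_slide (a joint): fence position in m, grows forward (clamp +x); limits -0.012 and 0.075, starts between 0.006 and 0.022. With the tray home between fence and front stop it reads 0.055 (give or take 1.5 mm). Cam off the bar: slides with about 2 N and stays where it is left; cam locked: holds against about 15 N
- fence_back (a point): middle of the fence's back (robot-side) face, 56 mm above the bench and 22 mm above the bar: a place to push it forward; moves with the fence
- cam_lever: dark steel cam plate with lever on an upright pivot left of the bar, at clamp x = -30, y = 46 mm (origin: on the pivot axis at bench height). Plate 20 to 36 mm above the bench, low side 20 mm radius, lobe 32 mm. The body turns with the lever; the lever points along its -x, and at angle 0 its axes are the clamp's
- cam_angle (a joint): rad, grows clockwise from above. 0: stop, lever points back along the bar (clamp -x), high point squeezes the bar: locked. 1.9: other stop, lever out to clamp +y (19 deg forward of it), low point to the bar: free. Starts 0 to 0.05. Grips below about 0.3 (0.3 to 0.8 Nm to turn, else 0.06); stays where left. Unlocking drags the fence back up to 10 mm; locking presses it forward
- cam_pivot (a point): on the cam's pivot axis, 49 mm above the bench (mid-height of the lever arm); fixed to the clamp
- lever_knob (a point): centre of the red knob, 100 mm out along the lever from the pivot, 64 mm above the bench. Knob: upright cylinder 24 mm diameter, 44 to 84 mm above the bench. Lever arm: flat bar 12 mm wide, 42 to 56 mm above the bench, from the hub (11 mm radius) to the knob
- seed_tray: loose dark green six-cell plastic seed tray, 120 mm (its x) by 180 mm (its y), 55 mm high, about 0.25 kg, on the clamp board between fence and front stop, its x about along the clamp's; origin at the centre of its underside. When home it is square to the clamp, origin at clamp x = 163 mm, z = 18 mm
- pot_nest: three brown plastic pots nested in one another, largest rim 124 mm diameter, 122 mm high in all, loose; origin at the centre of the underside; not to be moved
- tamper: wooden tamper, base 75 x 120 mm and 18 mm thick with an upright handle, 124 mm high in all, loose; origin under its centre; not to be moved
- saucer: blue glazed ceramic saucer, 144 mm diameter, 23 mm high, loose; origin under its centre; not to be moved
- spray_bottle: white plastic push-button spray bottle, 72 mm diameter, 178 mm high, loose; origin under its centre; not to be moved
Not all that is in view belongs to the job. Of the things that look like the seed_tray, the larger one is meant.

How it is judged:
By the outcome, as a careful person would: the job done as asked, in the order asked, and still so for the second after the job is handed in, with the robot touching nothing.
It also fails if it takes over 72 s, if anything falls off the work surface, if the arm or the gripper's body presses on something with over 40 N, if the wrist force passes 120 N, or if a joint passes its speed limit or range.

## Robot

A 6-joint arm with a two-finger parallel gripper is mounted at the origin on the work surface. World frame = base frame: x ahead of the robot, y to its left, z up, the work surface at z = 0. Lengths are in mm, angles in rad, forces in N, time in s.
With the tool pointing down it reaches from about 300 to 750 mm from the base axis. Payload 8.5 kg.
Tool frame: the origin (TCP) lies on the mounting face of the last link; the fingertips stand 166 mm ahead of it and the grasp point (between the pads) lies 147 mm ahead of it; z points along the fingers, y is the direction in which the jaws open and shut (so a half turn about z gives the same grasp; the last joint's range is limited). The gripper opens to 88 mm and grips with 3 to 60 N. Pads are 18 mm wide; open, the fingers measure 123 mm over their backs; the gripper's body (75 mm by 187 mm) begins 45 mm behind the grasp point.
Start: joints at [1.126, 0.381, 1.297, -0, 1.464, -0.215], TCP at [125.274, 535.526, 404.748] pointing down, gripper open.
Joint ranges: [-3.11, 3.11], [-0.89, 2.33], [0.22, 2.48], [-1.42, 4.56], [0.17, 2.85], [-2.88, 2.88]. Speed limits (rad/s): [2.39, 2.39, 3.14, 3.14, 3.14, 3.14].

## Interface

Orientations are given as a rotation vector (axis times angle).
In Python, from workcell import robot, read_camera, get_calibration, hand_in, nets gives the robot as it stands.
- The arm moves only by the tool move_arm, never from a script. Its argument "rows" is a list of rows, each an object of numbers: "tx", "ty", "tz": the shift along the tool's x, y, z normalised to -1 to 1, where 1 is 20 cm; "roll": the turn about the tool's z normalised to -1 to 1, where 1 is pi/2 rad; "claw": the closure, from -1 (fully open) to 1 (shut). A call has exactly 5 rows; each row is the pose to reach, as a shift and turn from the pose commanded when the call began, along the tool's axes at that moment; what a row does not reach only later rows make up. A row lasts 1/10 s, in which the tool goes at most 50 mm and 8.59 degrees, less where a joint would pass 70% of its speed; a pose out of reach is approached as far as the arm can. A call with a number of a shift or a turn outside -1 to 1 is refused whole. A call with a gripper value outside its range is refused whole. The fingers move at their own pace and stop on an object; "force" is the grip in N (left out, the last holds). Time passes only in rows, so rows that repeat a pose let the fingers close, or fill a call up. It gives the time, the measured TCP pose, the force and the opening at its end, in the units of the state.
- robot.get_obs(): the state, without advancing time (a new reading comes with each control period).
- read_camera(name): name is "side" or "top" or "wrist"; returns the picture (480x640x3 uint8, blue, green, red); there is no depth.
- get_calibration(name): a dict with "fx", "fy", "cx", "cy" (pixels), "rvec" (rotation vector, rad) and "tvec" (3), from world to camera coordinates, as OpenCV has them; the wrist camera has in their place "tool_from_camera" (4x4, takes a point from camera to tool coordinates, whose origin is the TCP and whose axes are the flange's). Camera axes: x right, y down, z forward; pixel columns grow to the right and rows downward; lengths in mm; the calibration is good to about 2 mm. A picture is of the moment at which its call begins: read the wrist's pose just before it. get_calibration takes no time and is no camera call.
- hand_in(): hands the job in, once; it reports no verdict.
Trained networks look in the newest picture that a camera, given by its name, has taken for a name from the list of things; names that differ only in an ending like _2 or _b are one class to them, and where a whole thing is asked for, a point or a joint stands for the part that bears it (a point fixed in the world has none). Each returns a list of dicts, best first, with "score" (0 to 1); they miss things now and then, are a little off and sometimes report something else, mostly with a low value. They report only what shows in the picture. A call takes as long as a camera call. They do not tell look-alikes from the thing itself.
- nets.look_for(label, camera): "rect" ([left, top, right, bottom] in pixels, round what is visible of it).
- nets.regions_of(label, camera): "mask" (480x640 bool, what is visible of it) and "rect" ([left, top, right, bottom] in pixels, round what is visible of it).
- nets.tip_of(label, camera): "location" ([column, row] in pixels: a listed point, or the origin of a listed thing).
The state is a dict: "t": time; "qpos": joint angles; "joint_vel": joint speeds; "joint_efforts": joint torques, N m; "position": TCP position; "tool_rot": TCP orientation; "ft_force": force on the tool from outside, world axes, zero at the start; "torque": the same for the moment, N m; "grip_width": finger opening in mm.
Only numpy, scipy, OpenCV 4.12 (cv2) and the standard library are available. Lean on these libraries where they do the work, as an engineer would, in place of code of your own. Each camera call takes 0.05 s, during which the arm holds its last target.

## Working session

There is one attempt and no reset: what is moved stays moved. The work goes in short steps, Python scripts to look and compute and a tool call to move; the robot and the scene stay as the last step left them, time stands still between calls to the robot, and variables do not carry over. Pictures are saved under pics/ and viewed, and the job is handed in when it is done.

Besides the shell and the picture viewer there is one more tool, called after "Emit:" by a JSON object that holds its "op" and its "data", one argument or row to a line. move_arm: Moves the arm, as the interface text tells. Scaled input: -1 to 1 covers 20 cm each way for a shift and pi/2 rad each way for a turn. Its arguments: {"type":"object","properties":{"rows":{"type":"array"},"force":{"type":"number"}},"required":["rows"]}

```bash
ls; mkdir -p pics; cat > h.py <<'E'
import numpy as np, cv2
from workcell import robot, read_camera, get_calibration, hand_in, nets
def snap(n,f):
    im=read_camera(n); cv2.imwrite('pics/'+f,im); return im
def cam(n):
    c=get_calibration(n)
    K=np.array([[c['fx'],0,c['cx']],[0,c['fy'],c['cy']],[0,0,1.]])
    if 'rvec' in c:
        R=cv2.Rodrigues(np.array(c['rvec'],float))[0]; t=np.array(c['tvec'],float).ravel()
    else:
        o=robot.get_obs(); W=np.eye(4); W[:3,:3]=cv2.Rodrigues(np.array(o['tool_rot'],float))[0]; W[:3,3]=o['position']
        M=np.linalg.inv(W@np.array(c['tool_from_camera'])); R=M[:3,:3]; t=M[:3,3]
    return K,R,t
def back(n,uv,z):
    K,R,t=cam(n); d=R.T@np.linalg.inv(K)@np.array([uv[0],uv[1],1.]); c=-R.T@t
    return c+d*(z-c[2])/d[2]
def proj(n,P):
    K,R,t=cam(n); p=(K@(R@np.array(P,float).T+t[:,None])); return (p[:2]/p[2]).T
E
python3 - <<'E'
from h import *
for n in ['top','side']:
    snap(n,n+'0.png')
    for l,z in [('lever_knob',64),('cam_pivot',49),('fence_back',56),('seed_tray',18),('tray_clamp',0),('cam_lever',0),('fence',0)]:
        for r in nets.tip_of(l,n)[:2]: print(n,l,round(r['score'],2),np.round(r['location']),np.round(back(n,r['location'],z)))
o=robot.get_obs();print(o)
E
```

```text
pics
top lever_knob 0.86 [351. 327.] [448.  11.  64.]
top cam_pivot 0.86 [344. 279.] [555.  26.  49.]
top fence_back 0.69 [363. 245.] [629. -17.  56.]
top seed_tray 0.94 [352. 202.] [739.   6.  18.]
top seed_tray 0.91 [157. 266.] [587. 453.  18.]
top tray_clamp 0.97 [360. 266.] [591. -14.   0.]
top cam_lever 0.7 [346. 285.] [545.  20.   0.]
top fence 0.87 [362. 263.] [596. -19.   0.]
top fence 0.53 [353. 328.] [448.   4.   0.]
side lever_knob 0.76 [400. 245.] [450.  -1.  64.]
side cam_pivot 0.82 [352. 248.] [557.  19.  49.]
side fence_back 0.88 [324. 227.] [638. -40.  56.]
side seed_tray 0.85 [273. 405.] [592. 472.  18.]
side seed_tray 0.63 [278. 237.] [752. -21.  18.]
side tray_clamp 0.91 [340. 253.] [594. -24.   0.]
side cam_lever 0.82 [353. 266.] [550.  24.   0.]
side fence 0.91 [339. 249.] [598. -39.   0.]
{'t': 0.8, 'qpos': array([ 1.12568623e+00,  3.80563114e-01,  1.29740187e+00,  9.75167606e-07,
        1.46360045e+00, -2.15334842e-01]), 'joint_vel': array([-0.00070981, -0.00016524,  0.00143707,  0.00113862, -0.00040921,
        0.00048874]), 'joint_efforts': array([-1.26262256e-05, -4.37763333e+01, -2.24728668e+01,  7.13108503e-02,
        3.13463551e-02, -2.13254123e-05]), 'position': array([125.27626133, 535.51491881, 404.76758832]), 'tool_rot': array([3.60135914e-01, 3.12087437e+00, 4.09419371e-05]), 'ft_force': array([-0.20027113, -0.21225641,  0.30047687]), 'torque': array([ 0.04676268,  0.01365916, -0.0114441 ]), 'grip_width': 88.209819266603}
```

View pics/top0.png

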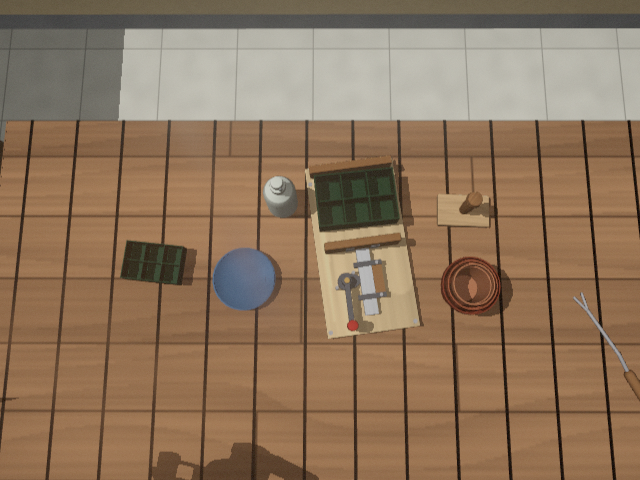

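View pics/side0.png

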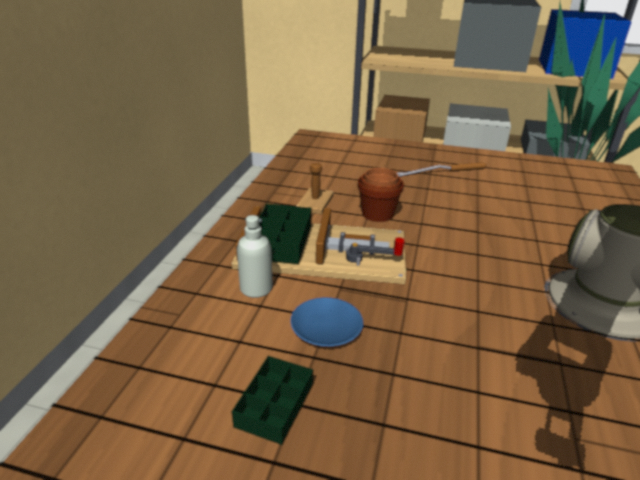

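The top view shows the clamp near (360,250), the knob at (352,326), the fence at (362,243) and the saucer at (244,279). The bottle is at (281,195). The small look-alike tray is at (153,263), away from the clamp. I'll fit the clamp pose next.

```bash
python3 - <<'E'
from h import *
im=cv2.imread('pics/top0.png')
c=im[140:350,220:500]; cv2.imwrite('pics/top0c.png',cv2.resize(c,None,fx=2.8,fy=2.8,interpolation=cv2.INTER_CUBIC))
for l,z in [('saucer',0),('spray_bottle',0),('pot_nest',0),('tamper',0)]:
    for n in ['top','side']:
        read_camera(n)
        for r in nets.tip_of(l,n)[:1]: print(n,l,round(r['score'],2),np.round(r['location']),np.round(back(n,r['location'],z)))
for uv in [(328,338),(419,326),(305,166),(398,157)]: print(np.round(back('top',uv,18)))
for n in ['top','side']: K,R,t=cam(n); print(-R.T@t)
print(get_calibration('wrist'))
E
```

```text
top saucer 0.56 [246. 277.] [563. 250.   0.]
side saucer 0.93 [321. 330.] [567. 257.   0.]
top spray_bottle 0.67 [281. 204.] [737. 172.   0.]
side spray_bottle 0.57 [257. 290.] [735. 173.   0.]
top pot_nest 0.91 [459. 291.] [ 532. -242.    0.]
side pot_nest 0.57 [376. 215.] [ 539. -237.    0.]
top tamper 0.82 [461. 211.] [ 722. -253.    0.]
side tamper 0.69 [318. 206.] [ 708. -245.    0.]
[425.  61.  18.]
[ 452. -143.   18.]
[826. 115.  18.]
[ 848. -106.   18.]
[ 415.01099878   68.00518232 1262.32846345]
[391.93668198 982.69220176 679.08240634]
{'fx': 384.8389596010039, 'fy': 384.8389596010039, 'cx': 327.4764330753353, 'cy': 236.91936686433885, 'tool_from_camera': array([[ 3.88000700e-04, -9.66492685e-01, -2.56693865e-01,
         6.74736152e+01],
       [ 9.99999865e-01,  4.64051388e-04, -2.35695638e-04,
        -3.33994325e-01],
       [ 3.46917254e-04, -2.56693739e-01,  9.66492734e-01,
         2.00338236e+01],
       [ 0.00000000e+00,  0.00000000e+00,  0.00000000e+00,
         1.00000000e+00]])}
```

View pics/top0c.png

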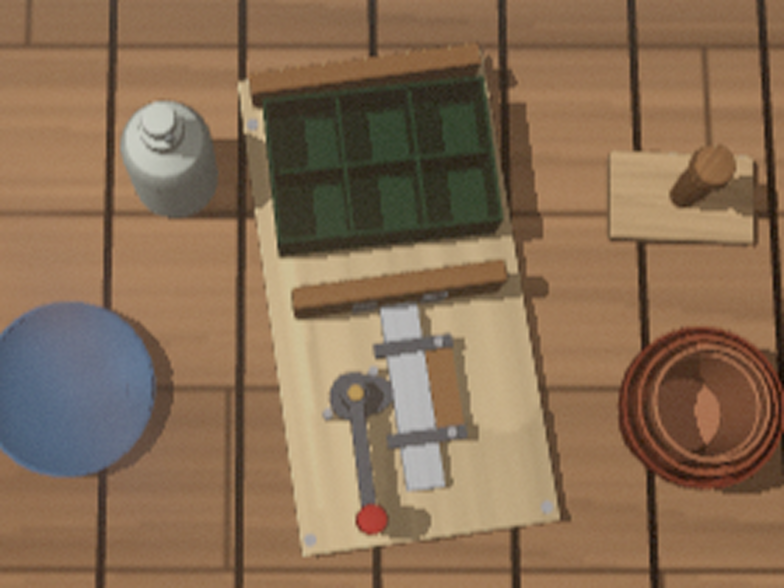

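Emit:
{"op": "move_arm", "data": {
  "rows": [
    {"tx": -0.17,"ty": -0.14,"tz": 0,"roll": 0,"claw": 1},
    {"tx": -0.35,"ty": -0.28,"tz": 0,"roll": 0,"claw": 1},
    {"tx": -0.52,"ty": -0.42,"tz": 0,"roll": 0,"claw": 1},
    {"tx": -0.7,"ty": -0.56,"tz": 0,"roll": 0,"claw": 1},
    {"tx": -0.87,"ty": -0.7,"tz": 0,"roll": 0,"claw": 1}
  ],
  "force": 20
}}

```text
t: 2.1
position: [263.6, 358.0, 404.9]
tool_rot: [0.36, 3.12, 0.001]
ft_force: [0.7, 0.3, -0.2]
grip_width: 50.3
```

Emit:
{"op": "move_arm", "data": {
  "rows": [
    {"tx": -0.17,"ty": -0.14,"tz": 0,"roll": 0,"claw": 1},
    {"tx": -0.35,"ty": -0.28,"tz": 0,"roll": 0,"claw": 1},
    {"tx": -0.52,"ty": -0.42,"tz": 0,"roll": 0,"claw": 1},
    {"tx": -0.7,"ty": -0.56,"tz": 0,"roll": 0,"claw": 1},
    {"tx": -0.87,"ty": -0.7,"tz": 0,"roll": 0,"claw": 1}
  ]
}}

```text
t: 2.6
position: [401.2, 181.9, 405.0]
tool_rot: [0.36, 3.12, 0.0]
ft_force: [0.8, 0.3, 0.2]
grip_width: 10.3
```

Emit:
{"op": "move_arm", "data": {
  "rows": [
    {"tx": -0.17,"ty": -0.14,"tz": 0,"roll": 0,"claw": 1},
    {"tx": -0.35,"ty": -0.28,"tz": 0,"roll": 0,"claw": 1},
    {"tx": -0.52,"ty": -0.42,"tz": 0,"roll": 0,"claw": 1},
    {"tx": -0.7,"ty": -0.56,"tz": 0,"roll": 0,"claw": 1},
    {"tx": -0.87,"ty": -0.7,"tz": 0,"roll": 0,"claw": 1}
  ]
}}

```text
t: 3.1
position: [538.8, 5.9, 404.8]
tool_rot: [0.361, 3.121, 0.0]
ft_force: [1.2, 1.6, 0.6]
grip_width: 0.6
```

Emit:
{"op": "move_arm", "data": {
  "rows": [
    {"tx": 0,"ty": 0,"tz": 0,"roll": 0.09,"claw": 1},
    {"tx": 0,"ty": 0,"tz": 0,"roll": 0.18,"claw": 1},
    {"tx": 0,"ty": 0,"tz": 0,"roll": 0.27,"claw": 1},
    {"tx": 0,"ty": 0,"tz": 0,"roll": 0.36,"claw": 1},
    {"tx": 0,"ty": 0,"tz": 0,"roll": 0.45,"claw": 1}
  ]
}}

```text
t: 3.6
position: [537.9, 7.6, 404.7]
tool_rot: [-1.426, -2.799, -0.0]
ft_force: [-0.5, -0.1, 0.0]
grip_width: 0.7
```

Emit:
{"op": "move_arm", "data": {
  "rows": [
    {"tx": 0,"ty": 0,"tz": 0,"roll": 0.09,"claw": 1},
    {"tx": 0,"ty": 0,"tz": 0,"roll": 0.18,"claw": 1},
    {"tx": 0,"ty": 0,"tz": 0,"roll": 0.27,"claw": 1},
    {"tx": 0,"ty": 0,"tz": 0,"roll": 0.317,"claw": 1},
    {"tx": 0,"ty": 0,"tz": 0,"roll": 0.317,"claw": 1}
  ]
}}

```text
t: 4.1
position: [537.9, 7.7, 404.8]
tool_rot: [2.066, 2.367, 0.0]
ft_force: [-0.4, -0.1, 0.3]
grip_width: 0.7
```

```bash
python3 - <<'E'
from h import *
snap('wrist','w1.png')
for l,z in [('lever_knob',64),('cam_pivot',49),('fence_back',56),('seed_tray',18),('tray_clamp',0),('cam_lever',0),('fence',0)]:
    for r in nets.tip_of(l,'wrist')[:2]: print(l,round(r['score'],2),np.round(r['location']),np.round(back('wrist',r['location'],z),1))
E
```

```text
lever_knob 0.66 [227. 205.] [450.7   4.3  64. ]
cam_pivot 0.56 [346. 197.] [550.2  22.4  49. ]
fence_back 0.78 [423. 252.] [625.4 -16.   56. ]
seed_tray 0.75 [527. 245.] [736.9  -4.5  18. ]
tray_clamp 0.81 [371. 238.] [586. -24.   0.]
cam_lever 0.96 [341. 194.] [548.6  17.6   0. ]
fence 0.97 [380. 231.] [593.9 -15.4   0. ]
```

View pics/w1.png

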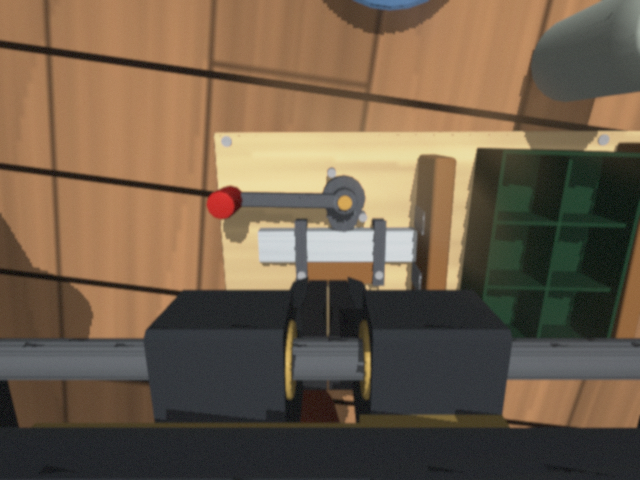

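The wrist view shows the knob at (224,203), the pivot at (344,202) and the fence at (437,220), and all of them agree with the fitted clamp pose: origin (586.5,-24), yaw 0.136.

```bash
cat >> h.py <<'E'
YAW=.136; O=np.array([586.5,-24.]); F=np.array([np.cos(YAW),np.sin(YAW)]); L=np.array([-F[1],F[0]])
def c2w(x,y): return O+x*F+y*L
def w2c(p): d=np.array(p[:2])-O; return np.array([d@F,d@L])
def state():
    o=robot.get_obs(); R=cv2.Rodrigues(np.array(o['tool_rot'],float))[0]
    az=np.arctan2(R[1,1],R[0,1]); return np.array(o['position']),R,az
def plan(pts):
    """pts: clamp x,y,tipz, tool-y azimuth relative to clamp (rad)"""
    p,R,az=state(); print('now clamp',np.round(w2c(p),1),'tipz',round(p[2]-166,1),'az_c',round(az-YAW,3))
    for x,y,z,a in pts:
        d=np.r_[c2w(x,y),z+166]-p; s=R.T@d/200
        r=-((a+YAW-az+np.pi)%(2*np.pi)-np.pi)/(np.pi/2)
        print('tx %.3f ty %.3f tz %.3f roll %.3f'%(*s,r))
E
python3 - <<'E'
from h import *
plan([(-130,8,110,0),(-130,8,56,0)])
E
```

```text
now clamp [-43.9  38. ] tipz 238.8 az_c 0.001
tx -0.149 ty -0.431 tz 0.644 roll 0.000
tx -0.149 ty -0.431 tz 0.914 roll 0.000
```

Emit:
{"op": "move_arm", "data": {
  "rows": [
    {"tx": -0.05,"ty": -0.15,"tz": 0.15,"roll": 0,"claw": 1},
    {"tx": -0.1,"ty": -0.3,"tz": 0.3,"roll": 0,"claw": 1},
    {"tx": -0.15,"ty": -0.43,"tz": 0.45,"roll": 0,"claw": 1},
    {"tx": -0.15,"ty": -0.43,"tz": 0.62,"roll": 0,"claw": 1},
    {"tx": -0.15,"ty": -0.43,"tz": 0.75,"roll": 0,"claw": 1}
  ]
}}

```text
t: 5.0
position: [456.0, -34.0, 253.6]
tool_rot: [-2.066, -2.366, 0.0]
ft_force: [-0.0, -0.9, -0.3]
grip_width: 0.6
```

Emit:
{"op": "move_arm", "data": {
  "rows": [
    {"tx": 0,"ty": 0,"tz": 0.05,"roll": 0,"claw": 1},
    {"tx": 0,"ty": 0,"tz": 0.1,"roll": 0,"claw": 1},
    {"tx": 0,"ty": 0,"tz": 0.165,"roll": 0,"claw": 1},
    {"tx": 0,"ty": 0,"tz": 0.165,"roll": 0,"claw": 1},
    {"tx": 0,"ty": 0,"tz": 0.165,"roll": 0,"claw": 1}
  ]
}}

```text
t: 5.5
position: [457.1, -33.7, 222.4]
tool_rot: [2.064, 2.367, 0.001]
ft_force: [-0.4, 0.6, 0.1]
grip_width: 1.1
```

```bash
cat > arc.py <<'E'
import sys
from h import *
# waypoints: finger centre behind knob by off (mm), at lever angles th
def arc(ths,off,side=-1,z=56,r=100):
    pts=[]
    for th in ths:
        kx,ky=-30-r*np.cos(th),46+r*np.sin(th); v=np.array([np.sin(th),np.cos(th)])
        pts.append((kx+side*off*v[0],ky+side*off*v[1],z,-th))
    plan(pts)
if __name__=='__main__': arc(eval(sys.argv[1]),float(sys.argv[2]),int(sys.argv[3]))
E
python3 arc.py '[0,.1,.2,.3,.4]' 21 -1; python3 - <<'E'
from h import *
snap('wrist','w2.png')
E
```

```text
now clamp [-129.5    7.9] tipz 56.4 az_c 0.001
tx 0.085 ty -0.002 tz 0.002 roll 0.000
tx 0.136 ty -0.010 tz 0.002 roll 0.064
tx 0.187 ty -0.013 tz 0.002 roll 0.128
tx 0.238 ty -0.011 tz 0.002 roll 0.191
tx 0.288 ty -0.004 tz 0.002 roll 0.255
```

View pics/w2.png

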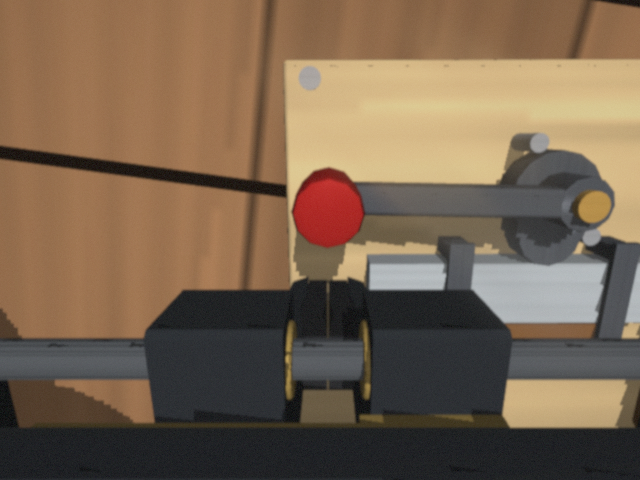

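The closed fingers (318–345, 285) stand beside the knob (328,208), aligned with it, and the gap is clear. I'll start the push.

Emit:
{"op": "move_arm", "data": {
  "rows": [
    {"tx": 0.05,"ty": 0,"tz": 0,"roll": 0,"claw": 1},
    {"tx": 0.085,"ty": 0,"tz": 0,"roll": 0,"claw": 1},
    {"tx": 0.11,"ty": -0.005,"tz": 0,"roll": 0.03,"claw": 1},
    {"tx": 0.135,"ty": -0.01,"tz": 0,"roll": 0.06,"claw": 1},
    {"tx": 0.16,"ty": -0.012,"tz": 0,"roll": 0.1,"claw": 1}
  ]
}}

```text
t: 6.05
position: [449.9, -1.6, 222.1]
tool_rot: [2.246, 2.196, 0.0]
ft_force: [-0.1, -0.8, 0.6]
grip_width: 0.5
```

```bash
python3 arc.py '[.2,.3,.4,.5,.6,.7]' 21 -1
```

```text
now clamp [-132.3   40.7] tipz 56.1 az_c -0.158
tx 0.023 ty -0.003 tz 0.001 roll 0.026
tx 0.073 ty -0.009 tz 0.001 roll 0.090
tx 0.124 ty -0.010 tz 0.001 roll 0.154
tx 0.175 ty -0.005 tz 0.001 roll 0.217
tx 0.226 ty 0.004 tz 0.001 roll 0.281
tx 0.275 ty 0.018 tz 0.001 roll 0.345
```

Emit:
{"op": "move_arm", "data": {
  "rows": [
    {"tx": 0.025,"ty": -0.003,"tz": 0,"roll": 0.026,"claw": 1},
    {"tx": 0.05,"ty": -0.006,"tz": 0,"roll": 0.06,"claw": 1},
    {"tx": 0.075,"ty": -0.01,"tz": 0,"roll": 0.09,"claw": 1},
    {"tx": 0.1,"ty": -0.01,"tz": 0,"roll": 0.12,"claw": 1},
    {"tx": 0.125,"ty": -0.01,"tz": 0,"roll": 0.15,"claw": 1}
  ]
}}

```text
t: 6.55
position: [448.3, 23.5, 222.0]
tool_rot: [2.488, 1.917, -0.0]
ft_force: [-0.6, -0.4, 0.6]
grip_width: 0.6
```

```bash
python3 - <<'E'
from h import *
snap('wrist','w3.png')
E
python3 arc.py '[.4,.5,.6,.7,.8,.9]' 21 -1
```

```text
now clamp [-130.4   66.2] tipz 56.1 az_c -0.396
tx -0.003 ty 0.002 tz 0.000 roll 0.003
tx 0.048 ty -0.006 tz 0.000 roll 0.066
tx 0.099 ty -0.008 tz 0.000 roll 0.130
tx 0.150 ty -0.006 tz 0.000 roll 0.194
tx 0.200 ty 0.001 tz 0.000 roll 0.257
tx 0.250 ty 0.014 tz 0.000 roll 0.321
```

View pics/w3.png

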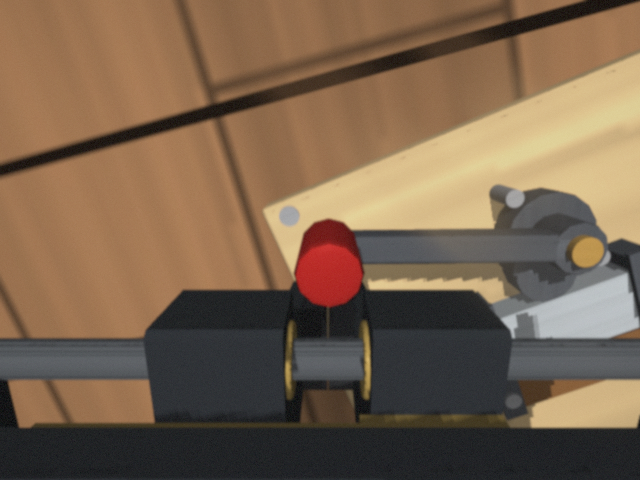

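The lever is turning, with the knob held in the middle of the fingertips at (328,262). I'll keep going round the arc.

Emit:
{"op": "move_arm", "data": {
  "rows": [
    {"tx": 0.05,"ty": -0.006,"tz": 0,"roll": 0.066,"claw": 1},
    {"tx": 0.1,"ty": -0.008,"tz": 0,"roll": 0.13,"claw": 1},
    {"tx": 0.15,"ty": -0.006,"tz": 0,"roll": 0.194,"claw": 1},
    {"tx": 0.2,"ty": 0.001,"tz": 0,"roll": 0.257,"claw": 1},
    {"tx": 0.25,"ty": 0.014,"tz": 0,"roll": 0.321,"claw": 1}
  ]
}}

```text
t: 7.1
position: [463.6, 71.2, 221.9]
tool_rot: [-2.889, -1.234, 0.001]
ft_force: [-0.9, -0.8, 0.0]
grip_width: 0.4
```

```bash
python3 arc.py '[.9,1,1.1,1.2,1.3,1.4]' 21 -1
```

```text
now clamp [-108.8  111. ] tipz 55.9 az_c -0.899
tx 0.002 ty -0.001 tz -0.000 roll 0.000
tx 0.052 ty -0.009 tz -0.000 roll 0.064
tx 0.103 ty -0.011 tz -0.000 roll 0.128
tx 0.154 ty -0.009 tz -0.000 roll 0.191
tx 0.205 ty -0.002 tz -0.000 roll 0.255
tx 0.254 ty 0.010 tz -0.000 roll 0.319
```

Emit:
{"op": "move_arm", "data": {
  "rows": [
    {"tx": 0.052,"ty": -0.009,"tz": 0,"roll": 0.064,"claw": 1},
    {"tx": 0.103,"ty": -0.011,"tz": 0,"roll": 0.128,"claw": 1},
    {"tx": 0.154,"ty": -0.009,"tz": 0,"roll": 0.191,"claw": 1},
    {"tx": 0.205,"ty": -0.002,"tz": 0,"roll": 0.255,"claw": 1},
    {"tx": 0.254,"ty": 0.01,"tz": 0,"roll": 0.319,"claw": 1}
  ]
}}

```text
t: 7.6
position: [500.3, 106.6, 221.9]
tool_rot: [-3.105, -0.48, 0.001]
ft_force: [-0.9, -1.0, -0.2]
grip_width: 0.8
```

```bash
python3 arc.py '[1.5,1.6,1.7,1.8,1.9,1.93]' 21 -1
```

```text
now clamp [-67.7 141.1] tipz 55.9 az_c -1.4
tx 0.050 ty -0.008 tz -0.001 roll 0.063
tx 0.101 ty -0.010 tz -0.001 roll 0.127
tx 0.152 ty -0.008 tz -0.001 roll 0.191
tx 0.203 ty -0.001 tz -0.001 roll 0.254
tx 0.253 ty 0.011 tz -0.001 roll 0.318
tx 0.267 ty 0.016 tz -0.001 roll 0.337
```

Emit:
{"op": "move_arm", "data": {
  "rows": [
    {"tx": 0.05,"ty": -0.008,"tz": 0,"roll": 0.063,"claw": 1},
    {"tx": 0.1,"ty": -0.01,"tz": 0,"roll": 0.127,"claw": 1},
    {"tx": 0.15,"ty": -0.008,"tz": 0,"roll": 0.19,"claw": 1},
    {"tx": 0.18,"ty": -0.005,"tz": 0,"roll": 0.23,"claw": 1},
    {"tx": 0.21,"ty": 0,"tz": 0,"roll": 0.26,"claw": 1}
  ]
}}

```text
t: 8.1
position: [540.4, 119.1, 221.9]
tool_rot: [3.138, -0.157, -0.001]
ft_force: [-0.9, -0.6, 0.3]
grip_width: 0.8
```

Emit:
{"op": "move_arm", "data": {
  "rows": [
    {"tx": 0.01,"ty": 0.002,"tz": 0,"roll": 0.013,"claw": 1},
    {"tx": 0.02,"ty": 0.004,"tz": 0,"roll": 0.026,"claw": 1},
    {"tx": 0.03,"ty": 0.006,"tz": 0,"roll": 0.04,"claw": 1},
    {"tx": 0.037,"ty": 0.008,"tz": 0,"roll": 0.05,"claw": 1},
    {"tx": 0.045,"ty": 0.011,"tz": 0,"roll": 0.055,"claw": 1}
  ]
}}

```text
t: 8.6
position: [548.4, 115.9, 221.6]
tool_rot: [-3.127, 0.292, 0.005]
ft_force: [-9.0, 7.8, 5.7]
grip_width: 0.5
```

```bash
python3 arc.py '[1.9,1.93]' 21 -1;  python3 - <<'E'
from h import *
snap('wrist','w4.png')
for l,z in [('lever_knob',64),('cam_pivot',49)]:
    for r in nets.tip_of(l,'wrist')[:1]: print(l,r['score'],np.round(r['location']),w2c(back('wrist',r['location'],z)))
E
```

```text
now clamp [-18.8 143.8] tipz 55.6 az_c -1.893
tx 0.000 ty -0.019 tz -0.002 roll 0.004
tx 0.015 ty -0.022 tz -0.002 roll 0.023
lever_knob 0.93 [315. 261.] [ -0.70807211 142.49161311]
cam_pivot 0.84 [559. 246.] [-31.06779976  47.12391585]
```

View pics/w4.png

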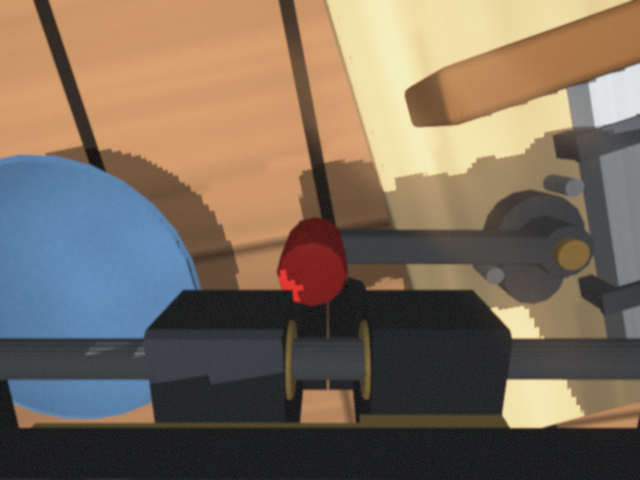

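Emit:
{"op": "move_arm", "data": {
  "rows": [
    {"tx": 0.005,"ty": -0.01,"tz": 0,"roll": 0,"claw": 1},
    {"tx": 0.01,"ty": -0.02,"tz": 0,"roll": 0,"claw": 1},
    {"tx": 0.01,"ty": -0.02,"tz": 0,"roll": 0,"claw": 1},
    {"tx": 0.01,"ty": -0.02,"tz": 0,"roll": 0,"claw": 1},
    {"tx": 0.01,"ty": -0.02,"tz": 0,"roll": 0,"claw": 1}
  ]
}}

```text
t: 9.25
position: [550.3, 119.0, 221.0]
tool_rot: [3.127, -0.291, -0.011]
ft_force: [-10.0, -0.3, 1.8]
grip_width: 0.6
```

```bash
python3 - <<'E'
from h import *
plan([])
snap('wrist','w5.png')
for l,z in [('lever_knob',64),('cam_pivot',49)]:
    for r in nets.tip_of(l,'wrist')[:1]: print(l,r['score'],np.round(r['location']),w2c(back('wrist',r['location'],z)))
E
```

```text
now clamp [-16.5 146.6] tipz 55.0 az_c -1.892
lever_knob 0.62 [323. 262.] [-8.22199239e-02  1.42201923e+02]
cam_pivot 0.9 [567. 249.] [-31.29871598  46.89431043]
```

Contact force held at 10 N with no further turning, and the knob measures about 1.89 rad, so the lever is at its far stop. I'll back off and go to the fence.

Emit:
{"op": "move_arm", "data": {
  "rows": [
    {"tx": -0.06,"ty": 0,"tz": 0,"roll": 0,"claw": 1},
    {"tx": -0.13,"ty": 0,"tz": -0.05,"roll": 0,"claw": 1},
    {"tx": -0.15,"ty": 0,"tz": -0.15,"roll": 0,"claw": 1},
    {"tx": -0.15,"ty": 0,"tz": -0.3,"roll": 0,"claw": 1},
    {"tx": -0.15,"ty": 0,"tz": -0.4,"roll": -0.05,"claw": 1}
  ]
}}

```text
t: 9.9
position: [522.4, 124.4, 303.6]
tool_rot: [3.137, -0.167, 0.003]
ft_force: [0.9, 0.6, -0.5]
grip_width: 0.3
```

```bash
python3 - <<'E'
from h import *
plan([(0,0,115,-np.pi/2),(0,0,48,-np.pi/2)])
snap('top','top2.png')
for l,z in [('lever_knob',64),('fence_back',56)]:
    for r in nets.tip_of(l,'top')[:1]: print(l,r['score'],np.round(r['location']),w2c(back('top',r['location'],z)))
im=cv2.imread('pics/top2.png')
c=im[140:350,220:500]; cv2.imwrite('pics/top2c.png',cv2.resize(c,None,fx=2.8,fy=2.8,interpolation=cv2.INTER_CUBIC))
E
```

```text
now clamp [-43.4 155.7] tipz 137.6 az_c -1.813
tx 0.397 ty 0.704 tz 0.114 roll -0.154
tx 0.397 ty 0.704 tz 0.449 roll -0.154
fence_back 0.76 [364. 246.] [40.03319121 -1.68213001]
```

View pics/top2c.png

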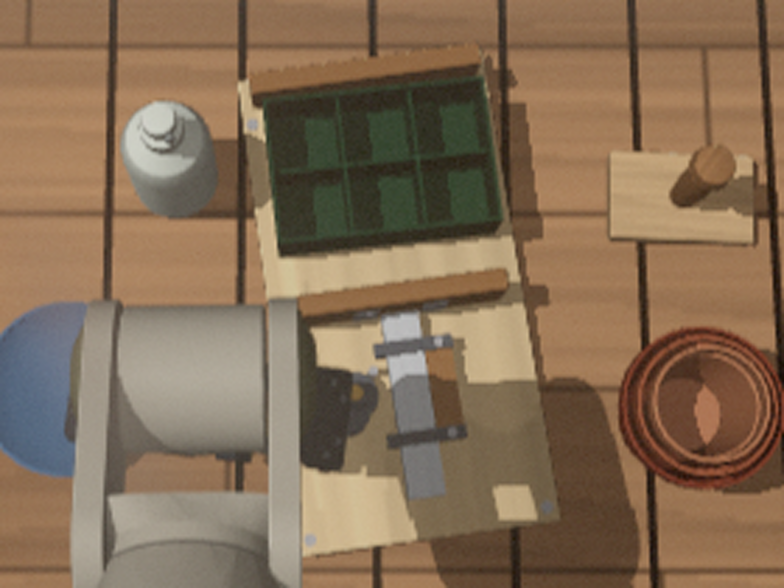

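The fence was dragged back only a few mm, with its bar end now near (428,495). Everything else stands where it was. I'll move over the bar behind the fence.

Emit:
{"op": "move_arm", "data": {
  "rows": [
    {"tx": 0.08,"ty": 0.14,"tz": 0.02,"roll": -0.03,"claw": 1},
    {"tx": 0.16,"ty": 0.28,"tz": 0.04,"roll": -0.06,"claw": 1},
    {"tx": 0.24,"ty": 0.42,"tz": 0.06,"roll": -0.1,"claw": 1},
    {"tx": 0.32,"ty": 0.56,"tz": 0.08,"roll": -0.13,"claw": 1},
    {"tx": 0.4,"ty": 0.7,"tz": 0.1,"roll": -0.154,"claw": 1}
  ]
}}

```text
t: 10.55
position: [587.2, -24.6, 279.9]
tool_rot: [-3.134, -0.211, 0.004]
ft_force: [0.3, 0.4, 0.3]
grip_width: 0.8
```

```bash
python3 - <<'E'
from h import *
plan([(3,0,48,-np.pi/2),(10,0,48,-np.pi/2)])
snap('wrist','w6.png')
for l,z in [('fence_back',56)]:
    for r in nets.tip_of(l,'wrist')[:1]: print(l,r['score'],np.round(r['location']),w2c(back('wrist',r['location'],z)))
E
```

```text
now clamp [ 0.6 -0.7] tipz 113.9 az_c -1.572
tx 0.013 ty -0.003 tz 0.329 roll -0.001
tx 0.048 ty -0.003 tz 0.329 roll -0.001
fence_back 0.7 [327. 199.] [31.38482998 -2.03993472]
```

View pics/w6.png

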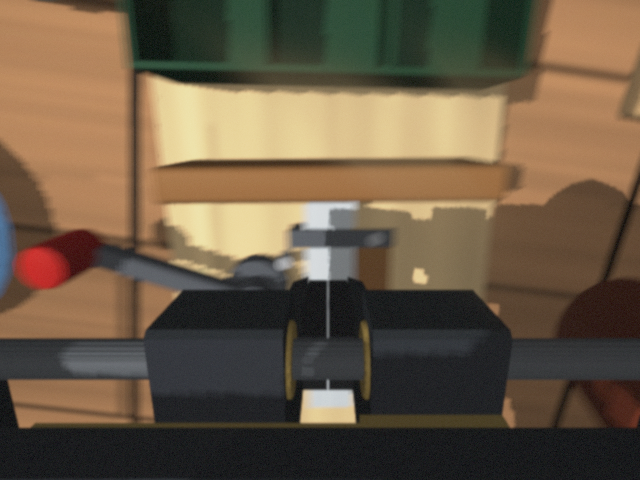

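The fence's back face is at row ~195, clamp x ≈ 31–36. The fingers stand over the bar at x ≈ 0, the lever knob is at (60,258) and the saucer is clear. I'll go down.

Emit:
{"op": "move_arm", "data": {
  "rows": [
    {"tx": 0,"ty": 0,"tz": 0.08,"roll": 0,"claw": 1},
    {"tx": 0,"ty": 0,"tz": 0.16,"roll": 0,"claw": 1},
    {"tx": 0,"ty": 0,"tz": 0.24,"roll": 0,"claw": 1},
    {"tx": 0,"ty": 0,"tz": 0.32,"roll": 0,"claw": 1},
    {"tx": 0,"ty": 0,"tz": 0.32,"roll": 0,"claw": 1}
  ]
}}

```text
t: 11.15
position: [586.1, -22.5, 215.0]
tool_rot: [-3.133, -0.209, 0.009]
ft_force: [1.1, 1.1, 0.4]
grip_width: 0.4
```

Emit:
{"op": "move_arm", "data": {
  "rows": [
    {"tx": 0.03,"ty": 0,"tz": 0,"roll": 0,"claw": 1},
    {"tx": 0.06,"ty": 0,"tz": 0,"roll": 0,"claw": 1},
    {"tx": 0.09,"ty": 0,"tz": 0,"roll": 0,"claw": 1},
    {"tx": 0.12,"ty": 0,"tz": 0,"roll": 0,"claw": 1},
    {"tx": 0.15,"ty": 0,"tz": 0,"roll": 0,"claw": 1}
  ]
}}

```text
t: 11.65
position: [617.1, -19.1, 218.0]
tool_rot: [3.134, 0.211, -0.0]
ft_force: [-1.8, 0.4, 1.5]
grip_width: 0.4
```

Emit:
{"op": "move_arm", "data": {
  "rows": [
    {"tx": 0.03,"ty": 0,"tz": 0,"roll": 0,"claw": 1},
    {"tx": 0.06,"ty": 0,"tz": 0,"roll": 0,"claw": 1},
    {"tx": 0.09,"ty": 0,"tz": 0,"roll": 0,"claw": 1},
    {"tx": 0.11,"ty": 0,"tz": 0,"roll": 0,"claw": 1},
    {"tx": 0.13,"ty": 0,"tz": 0,"roll": 0,"claw": 1}
  ]
}}

```text
t: 12.15
position: [642.8, -15.6, 217.7]
tool_rot: [-3.134, -0.211, 0.0]
ft_force: [-2.8, 0.5, 0.2]
grip_width: 0.6
```

```bash
python3 - <<'E'
from h import *
plan([(77,0,48,-np.pi/2)])
snap('wrist','w7.png')
for l,z in [('fence_back',56)]:
    for r in nets.tip_of(l,'wrist')[:1]: print(l,r['score'],np.round(r['location']),w2c(back('wrist',r['location'],z)))
E
```

```text
now clamp [56.9  0.7] tipz 51.7 az_c -1.572
tx 0.101 ty 0.003 tz 0.018 roll -0.001
fence_back 0.9 [328. 285.] [63.81152726  0.74590645]
```

View pics/w7.png

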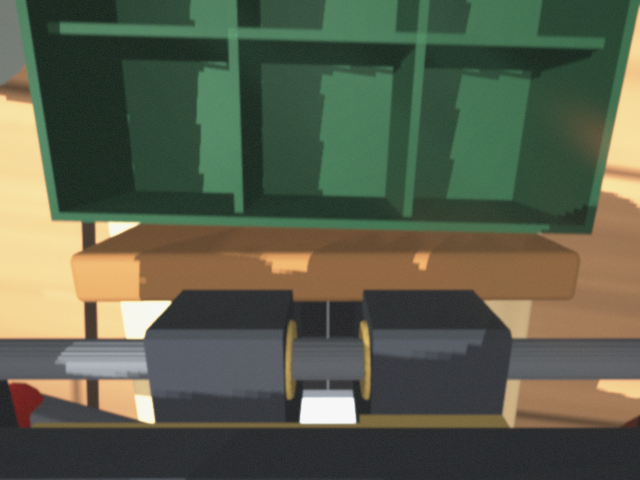

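The fence (row ~275) is following the fingertips at about 3 N. The tray's near edge runs from (55,218) to (592,232), so it is slightly skewed. I'll continue slowly.

Emit:
{"op": "move_arm", "data": {
  "rows": [
    {"tx": 0.015,"ty": 0,"tz": 0,"roll": 0,"claw": 1},
    {"tx": 0.03,"ty": 0,"tz": 0,"roll": 0,"claw": 1},
    {"tx": 0.045,"ty": 0,"tz": 0,"roll": 0,"claw": 1},
    {"tx": 0.06,"ty": 0,"tz": 0,"roll": 0,"claw": 1},
    {"tx": 0.075,"ty": 0,"tz": 0,"roll": 0,"claw": 1}
  ]
}}

```text
t: 12.75
position: [657.5, -13.7, 217.6]
tool_rot: [-3.134, -0.211, 0.001]
ft_force: [-2.1, -0.1, 0.1]
grip_width: 0.5
```

Emit:
{"op": "move_arm", "data": {
  "rows": [
    {"tx": 0.006,"ty": 0,"tz": 0,"roll": 0,"claw": 1},
    {"tx": 0.012,"ty": 0,"tz": 0,"roll": 0,"claw": 1},
    {"tx": 0.018,"ty": 0,"tz": 0,"roll": 0,"claw": 1},
    {"tx": 0.024,"ty": 0,"tz": 0,"roll": 0,"claw": 1},
    {"tx": 0.03,"ty": 0,"tz": 0,"roll": 0,"claw": 1}
  ]
}}

```text
t: 13.25
position: [662.1, -13.1, 217.6]
tool_rot: [-3.134, -0.212, 0.01]
ft_force: [-18.5, -3.5, 8.8]
grip_width: 0.6
```

```bash
python3 - <<'E'
from h import *
plan([])
snap('wrist','w8.png')
E
```

```text
now clamp [76.3  0.6] tipz 51.6 az_c -1.572
```

View pics/w8.png

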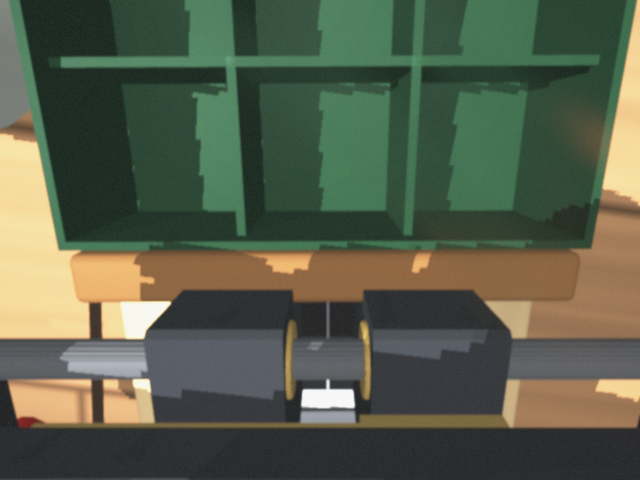

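Force rose to 18 N at finger x = 76.3, so the fence back is at ≈85 and slide ≈0.055. The tray edge (row 246) is parallel to the fence. It is home, so I'll back off and go round to the knob's forward side.

Emit:
{"op": "move_arm", "data": {
  "rows": [
    {"tx": -0.03,"ty": 0,"tz": 0,"roll": 0,"claw": 1},
    {"tx": -0.1,"ty": 0,"tz": 0,"roll": 0,"claw": 1},
    {"tx": -0.18,"ty": 0,"tz": -0.05,"roll": 0,"claw": 1},
    {"tx": -0.2,"ty": 0,"tz": -0.2,"roll": 0,"claw": 1},
    {"tx": -0.2,"ty": 0,"tz": -0.4,"roll": 0,"claw": 1}
  ]
}}

```text
t: 13.8
position: [623.2, -18.4, 297.6]
tool_rot: [-3.134, -0.211, 0.003]
ft_force: [1.0, 0.3, 0.8]
grip_width: 0.7
```

```bash
python3 - <<'E'
from h import *
plan([(38,127,125,-1.9),(38,127,56,-1.9)])
snap('wrist','w9.png')
for l,z in [('fence_back',56),('lever_knob',64)]:
    for r in nets.tip_of(l,'wrist')[:1]: print(l,r['score'],np.round(r['location']),w2c(back('wrist',r['location'],z)))
E
```

```text
now clamp [37.1  0.6] tipz 131.6 az_c -1.573
tx 0.004 ty -0.632 tz 0.034 roll 0.208
tx 0.004 ty -0.632 tz 0.379 roll 0.208
fence_back 0.92 [329. 165.] [88.12757966 -1.13568684]
lever_knob 0.85 [ 94. 310.] [ -0.39345776 143.13446083]
```

View pics/w9.png

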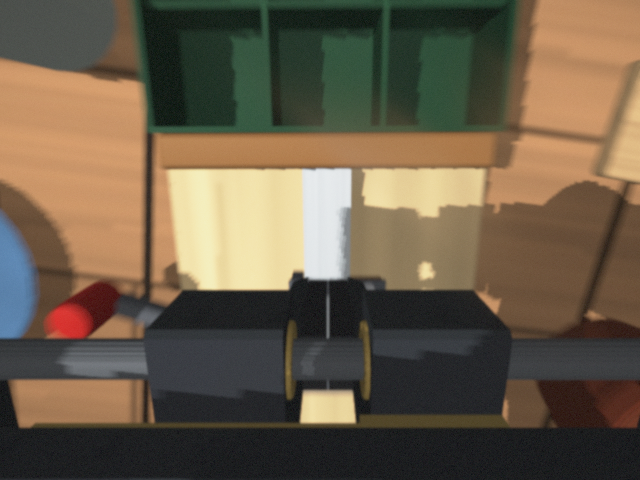

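The fence stayed against the tray (row 133), and the lever is still out with its knob at about (85,310). Next is the forward side of the knob.

Emit:
{"op": "move_arm", "data": {
  "rows": [
    {"tx": 0,"ty": -0.13,"tz": 0,"roll": 0.04,"claw": 1},
    {"tx": 0,"ty": -0.26,"tz": 0,"roll": 0.08,"claw": 1},
    {"tx": 0,"ty": -0.4,"tz": 0,"roll": 0.13,"claw": 1},
    {"tx": 0,"ty": -0.52,"tz": 0.02,"roll": 0.17,"claw": 1},
    {"tx": 0,"ty": -0.63,"tz": 0.03,"roll": 0.208,"claw": 1}
  ]
}}

```text
t: 14.45
position: [606.4, 107.9, 290.3]
tool_rot: [-3.127, 0.305, 0.002]
ft_force: [0.6, 0.1, -0.1]
grip_width: 0.3
```

```bash
python3 - <<'E'
from h import *
plan([(40,127,56,-1.9)])
snap('wrist','w10.png')
for n in ['wrist']:
  for r in nets.tip_of('lever_knob',n)[:1]: print(r['score'],np.round(r['location']),w2c(back(n,r['location'],64)))
E
```

```text
now clamp [ 37.6 127.9] tipz 124.3 az_c -1.901
tx 0.013 ty 0.001 tz 0.341 roll -0.001
0.76 [327. 318.] [ -0.63241513 141.93112893]
```

View pics/w10.png

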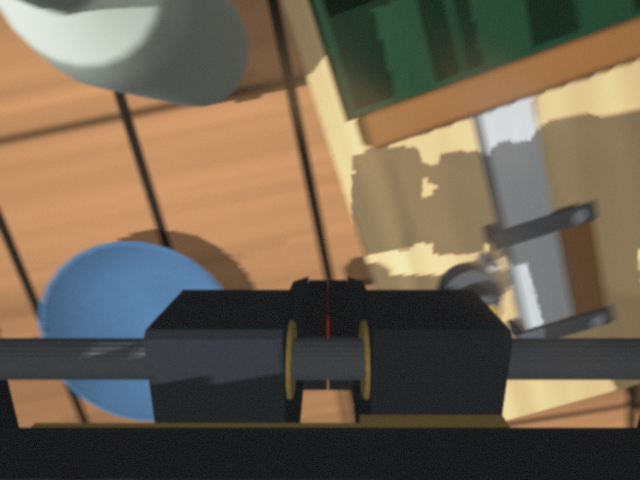

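The fingers now stand forward of the knob (red shows through the jaw slit at (328,325)), with about 20 mm free, and the bottle is well ahead. I'll go down and push back.

Emit:
{"op": "move_arm", "data": {
  "rows": [
    {"tx": 0,"ty": 0,"tz": 0.09,"roll": 0,"claw": 1},
    {"tx": 0,"ty": 0,"tz": 0.18,"roll": 0,"claw": 1},
    {"tx": 0,"ty": 0,"tz": 0.26,"roll": 0,"claw": 1},
    {"tx": 0,"ty": 0,"tz": 0.34,"roll": 0,"claw": 1},
    {"tx": 0,"ty": 0,"tz": 0.34,"roll": 0,"claw": 1}
  ]
}}

```text
t: 15.05
position: [606.5, 105.7, 221.2]
tool_rot: [3.127, -0.301, -0.007]
ft_force: [0.4, -0.2, 0.2]
grip_width: 0.5
```

```bash
python3 arc.py '[1.9,1.8,1.7,1.6,1.5,1.4,1.3]' 20 1
```

```text
now clamp [ 37.4 125.8] tipz 55.2 az_c -1.899
tx -0.090 ty -0.014 tz -0.004 roll 0.001
tx -0.140 ty -0.021 tz -0.003 roll -0.063
tx -0.191 ty -0.024 tz -0.003 roll -0.126
tx -0.242 ty -0.021 tz -0.003 roll -0.190
tx -0.292 ty -0.013 tz -0.003 roll -0.254
tx -0.342 ty -0.001 tz -0.003 roll -0.317
tx -0.390 ty 0.017 tz -0.002 roll -0.381
```

Emit:
{"op": "move_arm", "data": {
  "rows": [
    {"tx": -0.05,"ty": -0.01,"tz": 0,"roll": 0,"claw": 1},
    {"tx": -0.09,"ty": -0.014,"tz": 0,"roll": 0,"claw": 1},
    {"tx": -0.14,"ty": -0.021,"tz": 0,"roll": -0.06,"claw": 1},
    {"tx": -0.19,"ty": -0.024,"tz": 0,"roll": -0.126,"claw": 1},
    {"tx": -0.24,"ty": -0.021,"tz": 0,"roll": -0.19,"claw": 1}
  ]
}}

```text
t: 15.55
position: [559.6, 120.2, 224.8]
tool_rot: [3.137, 0.175, 0.003]
ft_force: [0.8, -0.5, -0.3]
grip_width: 0.4
```

```bash
python3 arc.py '[1.6,1.5,1.4,1.3,1.2,1.1]' 20 1
```

```text
now clamp [ -7.1 146.5] tipz 58.8 az_c -1.596
tx 0.000 ty 0.006 tz 0.014 roll 0.003
tx -0.050 ty -0.002 tz 0.014 roll -0.061
tx -0.101 ty -0.005 tz 0.014 roll -0.125
tx -0.152 ty -0.002 tz 0.013 roll -0.188
tx -0.202 ty 0.005 tz 0.013 roll -0.252
tx -0.252 ty 0.018 tz 0.013 roll -0.315
```

Emit:
{"op": "move_arm", "data": {
  "rows": [
    {"tx": -0.05,"ty": -0.002,"tz": 0.01,"roll": -0.06,"claw": 1},
    {"tx": -0.1,"ty": -0.005,"tz": 0.01,"roll": -0.125,"claw": 1},
    {"tx": -0.15,"ty": -0.002,"tz": 0.01,"roll": -0.188,"claw": 1},
    {"tx": -0.2,"ty": 0.005,"tz": 0.01,"roll": -0.252,"claw": 1},
    {"tx": -0.25,"ty": 0.018,"tz": 0.01,"roll": -0.315,"claw": 1}
  ]
}}

```text
t: 16.05
position: [510.2, 111.3, 222.8]
tool_rot: [2.998, 0.937, 0.003]
ft_force: [0.9, 0.6, 0.6]
grip_width: 0.5
```

```bash
python3 - <<'E'
from h import *
snap('wrist','w11.png')
E
python3 arc.py '[1.1,1,.9,.8,.7,.6,.5]' 20 1
```

```text
now clamp [-58.4 144.2] tipz 56.6 az_c -1.096
tx 0.004 ty 0.002 tz 0.003 roll 0.003
tx -0.046 ty -0.006 tz 0.003 roll -0.061
tx -0.097 ty -0.008 tz 0.003 roll -0.125
tx -0.148 ty -0.006 tz 0.003 roll -0.188
tx -0.199 ty 0.002 tz 0.003 roll -0.252
tx -0.248 ty 0.014 tz 0.003 roll -0.316
tx -0.296 ty 0.032 tz 0.003 roll -0.379
```

View pics/w11.png

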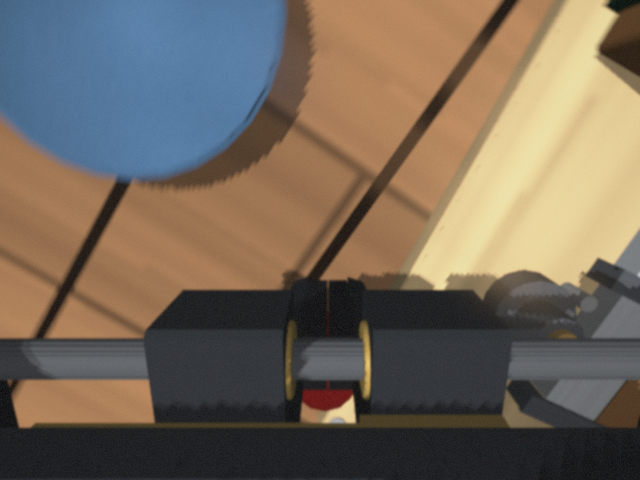

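The knob (red at (328,398)) is being pushed back ahead of the fingers. I'll carry on.

Emit:
{"op": "move_arm", "data": {
  "rows": [
    {"tx": -0.05,"ty": -0.006,"tz": 0,"roll": -0.061,"claw": 1},
    {"tx": -0.1,"ty": -0.008,"tz": 0,"roll": -0.125,"claw": 1},
    {"tx": -0.15,"ty": -0.006,"tz": 0,"roll": -0.188,"claw": 1},
    {"tx": -0.2,"ty": 0.002,"tz": 0,"roll": -0.252,"claw": 1},
    {"tx": -0.25,"ty": 0.014,"tz": 0,"roll": -0.316,"claw": 1}
  ]
}}

```text
t: 16.6
position: [471.0, 80.5, 222.6]
tool_rot: [2.677, 1.642, 0.003]
ft_force: [0.5, -0.3, 0.3]
grip_width: 0.2
```

```bash
python3 arc.py '[.6,.5,.4,.3,.2,.1]' 20 1
```

```text
now clamp [-100.3  119.2] tipz 56.6 az_c -0.607
tx -0.004 ty -0.003 tz 0.003 roll -0.004
tx -0.054 ty -0.011 tz 0.003 roll -0.068
tx -0.105 ty -0.013 tz 0.003 roll -0.131
tx -0.156 ty -0.010 tz 0.003 roll -0.195
tx -0.206 ty -0.002 tz 0.003 roll -0.259
tx -0.255 ty 0.011 tz 0.003 roll -0.322
```

Emit:
{"op": "move_arm", "data": {
  "rows": [
    {"tx": -0.03,"ty": -0.006,"tz": 0,"roll": -0.035,"claw": 1},
    {"tx": -0.06,"ty": -0.011,"tz": 0,"roll": -0.07,"claw": 1},
    {"tx": -0.09,"ty": -0.013,"tz": 0,"roll": -0.11,"claw": 1},
    {"tx": -0.12,"ty": -0.013,"tz": 0,"roll": -0.15,"claw": 1},
    {"tx": -0.15,"ty": -0.01,"tz": 0,"roll": -0.19,"claw": 1}
  ]
}}

```text
t: 17.1
position: [455.7, 54.7, 222.5]
tool_rot: [2.405, 2.02, 0.002]
ft_force: [-0.1, 1.0, 1.3]
grip_width: 0.5
```

```bash
python3 arc.py '[.3,.2,.1,.05,0]' 20 1
```

```text
now clamp [-119.    95.7] tipz 56.5 az_c -0.31
tx -0.006 ty -0.002 tz 0.002 roll -0.006
tx -0.057 ty -0.009 tz 0.002 roll -0.070
tx -0.107 ty -0.010 tz 0.002 roll -0.134
tx -0.133 ty -0.010 tz 0.002 roll -0.165
tx -0.158 ty -0.007 tz 0.002 roll -0.197
```

Emit:
{"op": "move_arm", "data": {
  "rows": [
    {"tx": -0.03,"ty": -0.005,"tz": 0,"roll": -0.035,"claw": 1},
    {"tx": -0.057,"ty": -0.009,"tz": 0,"roll": -0.07,"claw": 1},
    {"tx": -0.082,"ty": -0.01,"tz": 0,"roll": -0.1,"claw": 1},
    {"tx": -0.107,"ty": -0.01,"tz": 0,"roll": -0.134,"claw": 1},
    {"tx": -0.12,"ty": -0.01,"tz": 0,"roll": -0.15,"claw": 1}
  ]
}}

```text
t: 17.6
position: [449.8, 31.6, 222.5]
tool_rot: [2.152, 2.287, 0.003]
ft_force: [2.4, 5.4, -0.8]
grip_width: 0.1
```

```bash
python3 arc.py '[.1,.05,0]' 20 1
```

```text
now clamp [-127.9   73.6] tipz 56.5 az_c -0.076
tx 0.011 ty 0.001 tz 0.003 roll 0.016
tx -0.014 ty -0.004 tz 0.003 roll -0.016
tx -0.039 ty -0.007 tz 0.003 roll -0.048
```

Emit:
{"op": "move_arm", "data": {
  "rows": [
    {"tx": -0.01,"ty": -0.002,"tz": 0,"roll": -0.012,"claw": 1},
    {"tx": -0.02,"ty": -0.004,"tz": 0,"roll": -0.024,"claw": 1},
    {"tx": -0.03,"ty": -0.005,"tz": 0,"roll": -0.036,"claw": 1},
    {"tx": -0.04,"ty": -0.007,"tz": 0,"roll": -0.048,"claw": 1},
    {"tx": -0.046,"ty": -0.007,"tz": 0,"roll": -0.048,"claw": 1}
  ]
}}

```text
t: 18.1
position: [448.9, 24.3, 222.5]
tool_rot: [-2.068, -2.363, -0.01]
ft_force: [6.6, 33.5, 0.8]
grip_width: 0.6
```

```bash
python3 arc.py '[0]' 20 1
```

```text
now clamp [-129.8   66.5] tipz 56.5 az_c -0.003
tx -0.002 ty -0.001 tz 0.003 roll -0.002
```

Force jumped to 33 N at the computed zero-angle position, so the lever is at its locked stop. I'll retreat.

Emit:
{"op": "move_arm", "data": {
  "rows": [
    {"tx": 0.03,"ty": 0,"tz": 0,"roll": 0,"claw": 1},
    {"tx": 0.1,"ty": 0,"tz": 0,"roll": 0,"claw": 1},
    {"tx": 0.15,"ty": 0,"tz": -0.1,"roll": 0,"claw": 1},
    {"tx": 0.2,"ty": 0,"tz": -0.3,"roll": 0,"claw": 1},
    {"tx": 0.25,"ty": 0,"tz": -0.5,"roll": 0,"claw": 1}
  ]
}}

```text
t: 18.6
position: [441.6, 72.2, 323.4]
tool_rot: [-2.067, -2.366, 0.0]
ft_force: [0.0, 0.1, 0.3]
grip_width: 0.6
```

Emit:
{"op": "move_arm", "data": {
  "rows": [
    {"tx": 0.1,"ty": -0.1,"tz": -0.1,"roll": 0,"claw": 1},
    {"tx": 0.3,"ty": -0.2,"tz": -0.2,"roll": 0,"claw": 1},
    {"tx": 0.5,"ty": -0.3,"tz": -0.3,"roll": 0,"claw": 1},
    {"tx": 0.7,"ty": -0.3,"tz": -0.4,"roll": 0,"claw": 1},
    {"tx": 0.9,"ty": -0.3,"tz": -0.4,"roll": 0,"claw": 1}
  ]
}}

```text
t: 19.1
position: [356.8, 243.2, 405.0]
tool_rot: [2.065, 2.363, 0.009]
ft_force: [1.0, -0.3, -1.2]
grip_width: 0.3
```

```bash
python3 - <<'E'
from h import *
for n in ['top','side']:
    im=snap(n,n+'3.png')
    for l,z in [('lever_knob',64),('cam_pivot',49),('fence_back',56),('seed_tray',18),('saucer',0),('spray_bottle',0)]:
        for r in nets.tip_of(l,n)[:1]: print(n,l,round(r['score'],2),np.round(r['location']),np.round(w2c(back(n,r['location'],z)),1))
im=cv2.imread('pics/top3.png')
c=im[140:350,220:500]; cv2.imwrite('pics/top3c.png',cv2.resize(c,None,fx=2.8,fy=2.8,interpolation=cv2.INTER_CUBIC))
E
```

```text
top lever_knob 0.89 [354. 326.] [-131.6   47. ]
top cam_pivot 0.46 [354. 327.] [-133.3   46.9]
top fence_back 0.75 [360. 228.] [82.3  2.7]
top seed_tray 0.98 [352. 198.] [164.1   5.7]
top saucer 0.83 [244. 280.] [  9.2 279. ]
top spray_bottle 0.86 [282. 202.] [181.6 170.3]
side lever_knob 0.91 [398. 242.] [-129.6   27.9]
side cam_pivot 0.68 [354. 248.] [-27.5  47.1]
side fence_back 0.71 [306. 229.] [92.8 -9.2]
side seed_tray 0.91 [275. 238.] [170.9 -15.4]
side saucer 0.87 [323. 328.] [ 16.3 276.1]
side spray_bottle 0.94 [256. 290.] [176.5 176.5]
```

View pics/top3c.png

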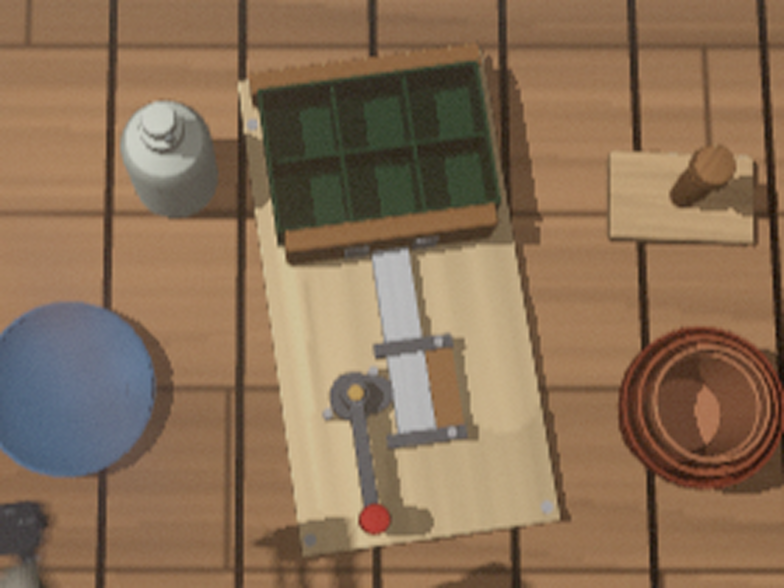

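View pics/side3.png

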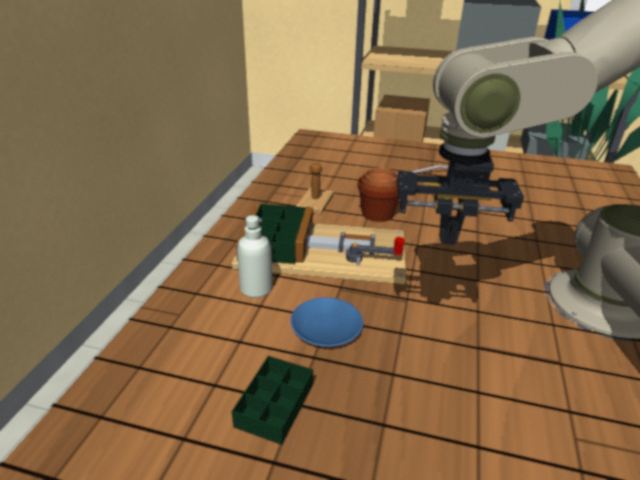

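The tray sits flush between the fence (edge 295–495, ~225) and the front stop. The lever points back along the bar with its knob at (375,518), and the bystanders haven't moved. The arm is clear, so I'll hand in.

```bash
python3 -c "
from h import *
print(hand_in())"
```

```text
the job is handed in; nothing more can be done
None
```

The tray is clamped and the job is handed in, finished about 19 s in, well under the 72 s limit. All pushing was done with the closed fingertips, in the order asked:

1. **Unlock:** I pushed the lever to its far stop. The camera reading was about 1.89 rad, and it held a 10 N push without turning further.
2. **Close the fence:** I pushed the fence forward until the force rose to 18 N. From the finger position that puts `fence_slide` at about 0.055, with the tray edge parallel to the fence.
3. **Lock:** I pushed the lever back to its locked stop, where the force reached 33 N at the position calculated for angle 0.

**Last checks:** With the arm clear, the top camera put the knob at clamp (-132, 47) mm; locked is (-130, 46). It put the tray at x = 164 mm, against 163 mm when home. The saucer, bottle, pots and tamper stood where they were.

**Readings that disagreed:**
- **Fence back:** the networks gave 82 mm from the top camera and 93 mm from the side, against 85 mm from the finger position.
- **Knob:** the side camera put it 18 mm off in y.
- **Pivot:** the top camera's final reading was wrong, because it picked the knob instead.

I put these down to network error and relied on the contact forces and the pictures.

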